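# Fetch the LED heat-sink module from behind the parts and seat it in the lamp foot

### The job

Clear the black can, the white enclosure and the concrete sleeve off the plywood stock board and stand all three upright in the steel tray, then take the finned LED module they were hemming in and set it upright inside the steel ring on the concrete lamp foot. Only after that, put the three parts back on the stock board, each standing on the very spot it came from and the white enclosure square to the board again. Nothing may be tipped over, and the screwdriver, the slotted bracket and the tape roll stay where they lie.

Things in the scene. Friction and masses are not known exactly. Their poses are not given: they have to be found in the camera images.
- bay: fixed plywood stock board, 8 mm thick, x -85 to +105, y -105 to +105 mm about its origin (at table level); 20 mm high, 12 mm thick lip along its +x edge. At the start the module stands at x 45, y 0, hemmed in (6-13 mm gaps) by three tall parts at (45, 65), (45, -65) and, in front, (-20, 0) mm, to 3 mm; which part stands where changes. Turned up to 9 degrees.
- tray: empty shallow dark steel tray, fixed: 130 mm (its x) by 250 mm (its y) outside, walls 4 mm thick and 14 mm high overall, floor 4 mm thick. Origin at the centre of its underside, at table level. The three parts fit upright in a row along its y about 75 mm apart. Turned up to 9 degrees.
- lamp: fixed concrete lamp foot. Origin at table level below the seat's centre. Slab 20 mm thick, x -65 to +95, y -60 to +60 mm; on it lies the seat, a steel ring 68 mm inside, 80 mm outside, 6 mm high (top 26 mm over the table: keep fingertips above it). The module rests on the slab inside the ring. A cheek, near face at x +72 mm, rises to 60 mm at the +x end. Turned up to 26 degrees.
- module: LED module: low round aluminium heat sink with horizontal fins, black top disc with a small yellow LED chip; 52 mm diameter, 45 mm high, about 0.18 kg. Origin at the centre of its underside, z up.
- can: black round driver can, solid, with a steel disc on its top; 50 mm diameter, 100 mm high, about 0.25 kg. Origin at the centre of its underside, z up.
- enclosure: white plastic enclosure, an upright square block 50 x 50 mm, 95 mm high, four screw heads on top, about 0.2 kg. Origin at the centre of its underside, z up, x and y square to its faces (at the start within 3 degrees of the board's). The four sides are alike, so quarter turns do not matter.
- sleeve: concrete sleeve, an upright tube of 56 mm outer and 38 mm inner diameter, 95 mm high, open at both ends, about 0.33 kg. Origin at the centre of its underside, z up.
- screwdriver: red-handled screwdriver, 200 mm long, lying on the table between robot and work; bystander. Origin on the table under the tool, x along the tool towards its tip.
- bracket: steel strip bracket with a slot and turned-up ends, 150 x 30 mm, 28 mm high at its ends, lying on the table; bystander. Origin at the centre of its underside, x along its length.
- tape_roll: grey ring-shaped tape roll, 92 mm diameter, 24 mm high, lying flat beyond the work; bystander. Origin at the centre of its underside.

How it is judged:
By the outcome, as a careful person would: the job done as asked, in the order asked, and still so for the second after the job is handed in, with the robot touching nothing.
It also fails if it takes over 144 s, if anything falls off the work surface, if the arm or the gripper's body presses on something with over 40 N, if the wrist force passes 120 N, or if a joint passes its speed limit or range.

### The arm

A 6-joint arm with a two-finger parallel gripper is mounted at the origin on the work surface. World frame = base frame: x ahead of the robot, y to its left, z up, the work surface at z = 0. Lengths are in m, angles in rad, forces in N, time in s.
With the tool pointing down it reaches from about 0.35 to 0.85 m from the base axis. Payload 8.1 kg.
Tool frame: the origin (TCP) lies midway between the tips of the shut fingers; the grasp point (between the pads) lies robot.grip_depth behind it (robot.grip_depth is the distance from the TCP to the grasp point, in m); z points along the fingers, y is the line along which they close (so a half turn about z gives the same grasp; the last joint's range is limited). The gripper opens to 93 mm and grips with 3 to 60 N. Pads are 15 mm wide; open, the fingers measure 128 mm over their backs; the gripper's body (75 mm by 188 mm) begins 65 mm behind the grasp point.
Start: joints at [1.167, 0.13, 1.488, -0, 1.523, -0.085], TCP at [0.188, 0.57, 0.219] pointing down, gripper open.
Joint ranges: [-2.96, 2.96], [-0.89, 2.26], [0.02, 2.5], [-1.34, 4.48], [0, 2.73], [-2.66, 2.66]. Speed limits (rad/s): [2.39, 2.39, 2.79, 3.14, 3.14, 3.14].

### API

Orientations are given as a rotation vector (axis times angle).
In Python, from plant import robot gives the robot as it stands.
- The arm moves only by the tool carry_out, never from a script. Its argument "rows" is a list of rows, each a list of 6 numbers: the shift along the tool's x, y, z in m, then the turn, a rotation vector about the tool's x, y, z in degrees. A call has 1 to 12 rows; each row is the pose to reach, as a shift and turn from the pose commanded when the call began, along the tool's axes at that moment; what a row does not reach only later rows make up. A row lasts 1/8 s, in which the tool goes at most 62.5 mm and 10.7 degrees, less where a joint would pass 70% of its speed; a pose out of reach is approached as far as the arm can. A call with a gripper value outside its range is refused whole. "jaw" is the closure in counts, from 0 (fully open) to 255 (shut), set as the call begins (left out, the last holds). The fingers move at their own pace and stop on an object; "force" is the grip in N (left out, the last holds). Time passes only in rows, so rows that repeat a pose let the fingers close. It gives the time, the measured TCP pose, the force, the opening and the grip force at its end, in the units of the state.
- robot.read_state(): the state, without advancing time (a new reading comes with each control period).
- robot.read_camera(name): name is "scene" or "top" or "wrist"; returns the picture (420x560x3 uint8, red, green, blue); there is no depth.
- robot.camera_model(name): a dict with "fx", "fy", "cx", "cy" (pixels), "R" (3x3) and "t" (3): a world point X has camera coordinates R X + t; the wrist camera has in their place "mount" (4x4, takes a point from camera to tool coordinates, whose origin is the TCP and whose axes are the flange's). Camera axes: x right, y down, z forward; pixel columns grow to the right and rows downward; lengths in m; the calibration is good to about 2 mm. A picture is of the moment at which its call begins: read the wrist's pose just before it. camera_model takes no time and is no camera call.
- robot.close_job(): hands the job in; it is judged then, once.
Trained networks look in the newest picture that a camera, given by its name, has taken for a name from the list of things; names that differ only in an ending like _2 or _b are one class to them, and where a whole thing is asked for, a point or a joint stands for the part that bears it (a point fixed in the world has none). Each returns a list of dicts, best first, with "conf" (0 to 1); they miss things now and then, are a little off and sometimes report something else, mostly with a low value. They report only what shows in the picture. A call takes as long as a camera call.
- robot.outline_of(camera, target): "pixels" (420x560 bool, what is visible of it) and "pixel" ([column, row] in pixels, amid what is visible of it).
The state is a dict: "t": time; "q": joint angles; "dq": joint speeds; "joint_torque": joint torques, N m; "tool_pos": TCP position; "orientation": TCP orientation; "force": force on the tool from outside, world axes, zero at the start; "wrist_torque": the same for the moment, N m; "opening": finger opening in m; "gripper_force": force on a finger pad.
Only numpy, scipy, OpenCV 4.12 (cv2) and the standard library are available. Lean on these libraries where they do the work, as an engineer would, in place of code of your own. Each camera call takes 0.05 s, during which the arm holds its last target. There are 200 camera calls.

## Working session

There is one attempt and no reset: what is moved stays moved. The work goes in short steps, Python scripts to look and compute and a tool call to move; the robot and the scene stay as the last step left them, time stands still between calls to the robot, and variables do not carry over. Pictures are saved under pics/ and viewed, at most 14 in all, crops included, and the job is handed in when it is done.

Besides the shell and the picture viewer there is one more tool, called by a JSON object that holds its "fn" and its "kwargs", one argument or row to a line. carry_out: Moves the arm, as the interface text tells. Its arguments: {"type":"object","properties":{"rows":{"type":"array"},"jaw":{"type":"number"},"force":{"type":"number"}},"required":["rows"]}

```bash
ls; mkdir -p pics; python3 - <<'E'
from plant import robot
import cv2,numpy as np
print(robot.grip_depth, robot.read_state())
a=robot.read_camera("scene");b=robot.read_camera("top")
cv2.imwrite("pics/scene.png",a[...,::-1]);cv2.imwrite("pics/top.png",b[...,::-1])
for c in("scene","top","wrist"):print(c,robot.camera_model(c))
for n in "bay tray lamp module can enclosure sleeve screwdriver bracket tape_roll".split():
  r=robot.outline_of("top",n)
  print(n,[(round(d["conf"],2),d["pixel"],int(d["pixels"].sum())) for d in r[:2]])
E
```

```text
pics
0.0188 {'t': 0.0, 'q': array([ 1.16657479e+00,  1.31147255e-01,  1.48926283e+00, -6.56300115e-06,
        1.52299396e+00, -8.54165220e-02]), 'dq': array([ 0.00032814, -0.00013729, -0.00035859,  0.00034182, -0.00034153,
       -0.00083268]), 'joint_torque': array([ 4.71073054e-04, -5.59863603e+01, -4.91740358e+01,  7.68298097e-02,
        3.56859877e-02, -1.49657735e-04]), 'tool_pos': array([0.18782813, 0.5692514 , 0.21760479]), 'orientation': array([-4.98590354e-01, -3.10133616e+00,  2.76260295e-03]), 'force': array([ 0.51616779, -0.95849773, -0.34936545]), 'wrist_torque': array([-0.02239349, -0.0129619 , -0.01251151]), 'gripper_force': 0.0, 'opening': 0.09285859001138516}
scene {'fx': 510.41227495849597, 'fy': 510.41227495849597, 'cx': 279.20658360894987, 'cy': 209.15956522418202, 'R': array([[-0.41662175,  0.90903609, -0.00892749],
       [ 0.72608523,  0.32683201, -0.60496369],
       [-0.54701604, -0.25852315, -0.79620301]]), 't': array([ 0.24259916, -0.38664383,  1.54200743])}
top {'fx': 412.45967854440056, 'fy': 412.45967854440056, 'cx': 276.826440213492, 'cy': 207.9020603
[... 462 characters left out ...]
797885e-04,
         1.42231061e-03],
       [-7.92391220e-04, -2.77165118e-01,  9.60821976e-01,
        -1.67191341e-01],
       [ 0.00000000e+00,  0.00000000e+00,  0.00000000e+00,
         1.00000000e+00]])}
bay [(0.59, [273.3, 231.3], 4557)]
tray [(0.68, [152.5, 216.1], 5409)]
lamp [(0.87, [386.5, 212.4], 3265), (0.42, [268.7, 228.8], 362)]
module [(0.71, [271.1, 208.0], 404)]
can [(0.89, [297.7, 202.8], 448)]
enclosure [(0.83, [245.5, 209.2], 554), (0.27, [203.8, 280.9], 793)]
sleeve [(0.81, [274.2, 228.2], 338), (0.32, [298.0, 204.1], 419)]
screwdriver [(0.78, [344.2, 273.9], 557)]
bracket [(0.68, [200.6, 283.9], 874), (0.22, [298.9, 205.6], 455)]
tape_roll [(0.67, [344.7, 150.6], 645)]
```

```bash
python3 - <<'E'
import cv2
b=cv2.imread("pics/top.png")[100:320,70:470]
cv2.imwrite("pics/topc.png",cv2.resize(b,(800,440),interpolation=cv2.INTER_CUBIC))
E
```

```text
(no output)
```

View pics/topc.png

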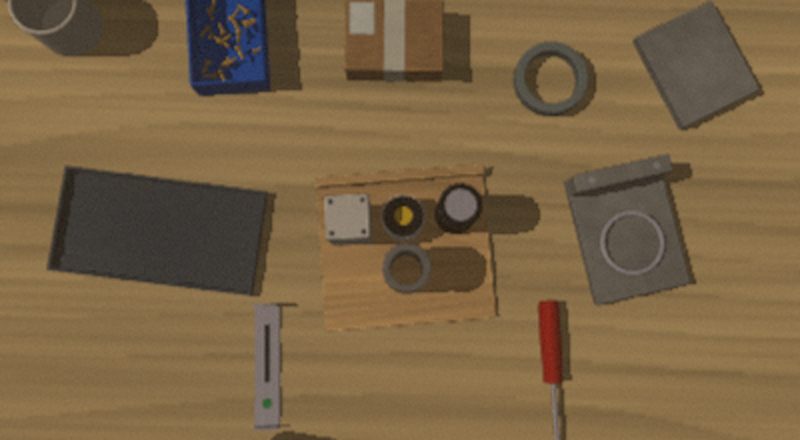

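View pics/scene.png

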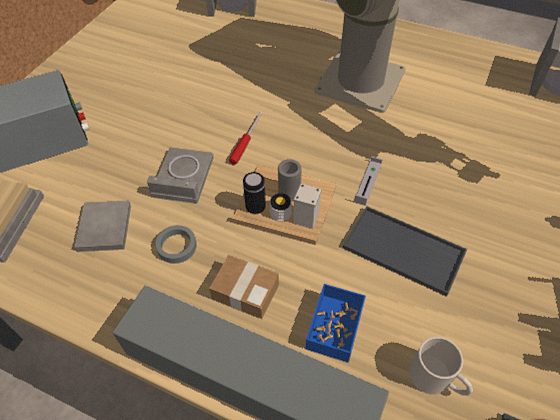

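The top view shows the bay at about (273, 226) with the enclosure on +y, the can on -y and the sleeve in front. The tray is at (150, 215), the lamp at (386, 215), the bracket at (202, 283) and the screwdriver at (345, 275). The scene view agrees.

```bash
cat > h.py <<'E'
from plant import robot
import numpy as np, cv2
from scipy.optimize import minimize
from scipy.spatial.transform import Rotation as Ro
def cyl(r,h):
    a=np.linspace(0,2*np.pi,48,endpoint=False)
    return np.array([[r*np.cos(t),r*np.sin(t),z] for z in (0,h) for t in a])
def box(x0,x1,y0,y1,z0,z1): return np.array([[x,y,z] for x in(x0,x1) for y in(y0,y1) for z in(z0,z1)],float)
G=dict(bay=np.vstack([box(-85,105,-105,105,0,8),box(93,105,-105,105,0,20)]),tray=box(-65,65,-125,125,0,14),
 lamp=np.vstack([box(-65,95,-60,60,0,20),box(72,95,-60,60,0,60)]),module=cyl(26,45),can=cyl(25,100),
 enclosure=box(-25,25,-25,25,0,95),sleeve=cyl(28,95),ring=cyl(40,6)[:],)
def extr(cam):
    m=robot.camera_model(cam)
    if cam=="wrist":
        s=robot.read_state(); T=np.eye(4);T[:3,:3]=Ro.from_rotvec(s["orientation"]).as_matrix();T[:3,3]=s["tool_pos"]
        W=np.linalg.inv(T@np.array(m["mount"])); m["R"],m["t"]=W[:3,:3],W[:3,3]
    return m
def proj(m,X):
    c=X@np.array(m["R"]).T+m["t"]; return np.c_[m["fx"]*c[:,0]/c[:,2]+m["cx"],m["fy"]*c[:,1]/c[:,2]+m["cy"]]
def back(m,px,z):
    d=np.array(m["R"]).T@[(px[0]-m["cx"])/m["fx"],(px[1]-m["cy"])/m["fy"],1.]
    o=-np.array(m["R"]).T@m["t"]; return o+d*(z-o[2])/d[2]
S=3
def hullimg(p):
    im=np.zeros((420*S,560*S),np.uint8)
    cv2.fillConvexPoly(im,np.round(cv2.convexHull(((p+.5)*S-.5).astype(np.float32))[:,0]*16).astype(np.int32),1,shift=4); return im
def fit(m,mask,name,z,p0,yawfree=True):
    "fits x,y(mm),yaw(deg); returns params and IoU"
    n,l,st,_=cv2.connectedComponentsWithStats(mask.astype(np.uint8))
    mask=np.isin(l,[i for i in range(1,n) if st[i,4]>60])
    M=hullimg(np.argwhere(mask)[:,::-1].astype(float))
    # grow by half a pixel is ignored
    def P(v):
        X=G[name].copy();a=np.radians(v[2] if yawfree else p0[2]);X[:,:2]=X[:,:2]@np.array([[np.cos(a),np.sin(a)],[-np.sin(a),np.cos(a)]])+v[:2]
        X[:,2]+=z;return hullimg(proj(m,X/1000))
    def c(v): 
        q=P(v); return 1-(q&M).sum()/(q|M).sum()
    s=np.array([p0,p0,p0,p0],float);s[1,0]+=12;s[2,1]+=12;s[3,2]+=6
    r=minimize(c,p0,method="Nelder-Mead",options=dict(initial_simplex=s,xatol=.05,fatol=1e-5))
    return np.round(r.x,1),round(1-r.fun,3)
def look(cam,names,conf=.3):
    m=extr(cam); im=robot.read_camera(cam); o={}
    for n in names:
        r=robot.outline_of(cam,n); o[n]=r[0] if r and r[0]["conf"]>conf else None
    return m,im,o
def go(pos,ydir=None):
    "rows' numbers: shift (mm) and z turn (deg) to bring TCP to pos (mm), closing axis along yaw ydir (deg)"
    s=robot.read_state();R=Ro.from_rotvec(s["orientation"]).as_matrix()
    sh=R.T@(np.array(pos)-1000*s["tool_pos"]); yw=np.degrees(np.arctan2(R[1,1],R[0,1]))
    t=0 if ydir is None else -((ydir-yw+90)%180-90)
    tilt=np.degrees(np.arccos(-R[2,2]))
    print("pos",np.round(1000*s["tool_pos"],1),"ydir",round(yw,1),"tilt",round(tilt,2),"-> shift",np.round(sh,1),"turn z",round(t,1),"q6",round(s["q"][5],2),"t",round(s["t"],2))
E
python3 - <<'E'
from h import *
m,im,o=look("top","bay tray lamp module can enclosure sleeve".split())
for n in o:
    z=8 if n in("module","can","enclosure","sleeve") else 0
    p=back(m,o[n]["pixel"],.03)*1000
    y0={"lamp":10,"tray":-6,"bay":3}.get(n,0)
    print(n,fit(m,o[n]["pixels"],n,z,[p[0],p[1],y0],n not in("module","can","sleeve")))
go([450,100,300],90)
E
```

```text
bay (array([513.1, -14.5,   6.2]), np.float64(0.985))Traceback (most recent call last):
  File "<stdin>", line 5, in <module>
TypeError: 'NoneType' object is not subscriptable
```

```bash
sed -i 's/    return m,im,o$/    for n in names:\n        if o[n] is None:\n            robot.read_camera(cam); r=robot.outline_of(cam,n)\n            o[n]=r[0] if r and r[0]["conf"]>conf else None\n    return m,im,o/' h.py
python3 - <<'E'
from h import *
m,im,o=look("top","tray lamp module can enclosure sleeve".split())
for n in o:
    if o[n] is None: print(n,None); continue
    z=8 if n in("module","can","enclosure","sleeve") else 0
    p=back(m,o[n]["pixel"],.03)*1000
    y0={"lamp":10,"tray":-6,"bay":3}.get(n,0)
    print(n,fit(m,o[n]["pixels"],n,z,[p[0],p[1],y0],n not in("module","can","sleeve")))
a=np.radians(6.2)
for q in [(45,0),(45,65),(45,-65),(-20,0)]: print(q,[513.1+q[0]*np.cos(a)-q[1]*np.sin(a),-14.5+q[0]*np.sin(a)+q[1]*np.cos(a)])
go([440,-10,300],96)
E
```

```text
tray (array([535.1, 291.2,  -5.3]), np.float64(0.969))
lamp (array([ 535.7, -291.5,   14.7]), np.float64(0.985))
module (array([555.8,  -9.1,   1. ]), np.float64(0.905))
can (array([565.8, -74.1,   1. ]), np.float64(0.952))
enclosure (array([548.9,  53. ,   1.8]), np.float64(0.913))
sleeve (array([492.9, -15.7,   3.6]), np.float64(0.92))
(45, 0) [np.float64(557.8367933787542), np.float64(-9.640028993228972)]
(45, 65) [np.float64(550.8168352578627), np.float64(54.97978366497153)]
(45, -65) [np.float64(564.8567514996457), np.float64(-74.25984165142947)]
(-20, 0) [np.float64(493.2169807205537), np.float64(-16.659987114120458)]
pos [188.  569.8 218.7] ydir 71.7 tilt 0.0 -> shift [-421.  -471.6  -81.3] turn z -24.3 q6 -0.09 t 1.35
```

{"fn": "carry_out", "kwargs": {
  "rows": [
    [-459,-459,-111,0,0,-24.3],
    [-459,-459,-111,0,0,-24.3]
  ]
}}

```text
t: 1.6
tool_pos: [0.2428, 0.4604, 0.239]
orientation: [0.09, -3.14, 0.002]
force: [1.0, 0.2, 0.4]
opening: 0.0929
gripper_force: 0.0
```

{"fn": "carry_out", "kwargs": {
  "rows": [
    [-0.21,-0.483,-0.091,0,0,-3],
    [-0.21,-0.483,-0.091,0,0,-3],
    [-0.21,-0.483,-0.091,0,0,-3],
    [-0.21,-0.483,-0.091,0,0,-3],
    [-0.21,-0.483,-0.091,0,0,-3],
    [-0.21,-0.483,-0.091,0,0,-3],
    [-0.21,-0.483,-0.091,0,0,-3],
    [-0.21,-0.483,-0.091,0,0,-3],
    [-0.21,-0.483,-0.091,0,0,-3],
    [-0.21,-0.483,-0.091,0,0,-3],
    [-0.21,-0.483,-0.091,0,0,-3],
    [-0.21,-0.483,-0.091,0,0,-3]
  ]
}}

```text
t: 3.1
tool_pos: [0.4761, -0.0092, 0.3303]
orientation: [0.163, -3.137, -0.0]
force: [0.1, -0.3, 0.5]
opening: 0.0931
gripper_force: 0.0
```

```bash
sed -i 's/"-> shift",np.round(sh,1)/"-> shift m",np.round(sh\/1000,4)/' h.py
python3 - <<'E'
from h import *
m,im,o=look("wrist","bay module can enclosure sleeve".split())
cv2.imwrite("pics/w1.png",im[...,::-1])
G0=dict(module=(556,-9,0),can=(565,-74,0),enclosure=(550,54,4),sleeve=(493,-16,0),bay=(513,-14,6))
for n in o:
    if o[n] is None: print(n,None); continue
    print(n,o[n]["conf"],fit(m,o[n]["pixels"],n,0 if n=="bay" else 8,G0[n],n in("bay","enclosure")))
go([493,-16,150],96.2)
E
```

```text
bay 0.87 (array([512.4, -14.7,   5.9]), np.float64(0.912))
module 0.92 (array([ 5.563e+02, -9.700e+00, -1.000e-01]), np.float64(0.744))
can 0.81 (array([564.5, -73.4,   1.4]), np.float64(0.957))
enclosure 0.8 (array([548.6,  53.6,   6. ]), np.float64(0.953))
sleeve 0.58 (array([492.4, -15.5,   3.5]), np.float64(0.937))
pos [476.4  -9.9 330.5] ydir 95.9 tilt 0.01 -> shift m [-0.0158 -0.0078  0.1805] turn z -0.3 q6 -1.8 t 3.4
```

View pics/w1.png

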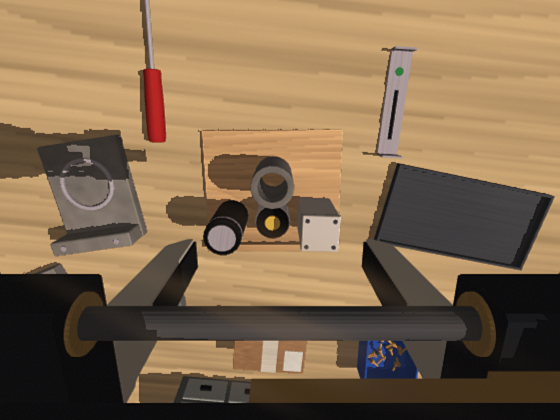

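The wrist view (far side at the bottom) shows the sleeve at (272, 183), the can at (224, 235), the enclosure at (320, 232) and the module at (272, 222). The fits agree with the top view to 1–2 mm, so I start with the sleeve.

{"fn": "carry_out", "kwargs": {
  "rows": [
    [-0.0154,-0.0072,0.06,0,0,0],
    [-0.0154,-0.0072,0.12,0,0,0],
    [-0.0154,-0.0072,0.18,0,0,0],
    [-0.0154,-0.0072,0.24,0,0,0],
    [-0.0154,-0.0072,0.2735,0,0,0],
    [-0.0154,-0.0072,0.2735,0,0,0],
    [-0.0154,-0.0072,0.2735,0,0,0]
  ]
}}

```text
t: 4.28
tool_pos: [0.4938, -0.016, 0.0587]
orientation: [-0.161, 3.135, -0.001]
force: [0.2, 0.3, -0.2]
opening: 0.0929
gripper_force: 0.0
```

{"fn": "carry_out", "kwargs": {
  "rows": [
    [0,0,0,0,0,0],
    [0,0,0,0,0,0],
    [0,0,0,0,0,0],
    [0,0,0,0,0,0],
    [0,0,0,0,0,0],
    [0,0,0,0,0,0]
  ],
  "jaw": 255,
  "force": 25
}}

```text
t: 5.03
tool_pos: [0.4928, -0.0161, 0.0572]
orientation: [-0.161, 3.137, -0.0]
force: [1.0, -1.9, 2.7]
opening: 0.0564
gripper_force: 25.0
```

{"fn": "carry_out", "kwargs": {
  "rows": [
    [0,0,-0.03,0,0,0],
    [0,0,-0.08,0,0,0],
    [0,0,-0.13,0,0,0],
    [-0.005,0.02,-0.14,0,0,0],
    [-0.015,0.065,-0.14,0,0,0],
    [-0.028,0.12,-0.14,0,0,0],
    [-0.042,0.175,-0.14,0,0,0],
    [-0.055,0.23,-0.14,0,0,0],
    [-0.068,0.285,-0.14,0,0,0],
    [-0.08,0.335,-0.14,0,0,0],
    [-0.087,0.365,-0.14,0,0,0],
    [-0.089,0.375,-0.14,0,0,0]
  ]
}}

```text
t: 6.52
tool_pos: [0.5416, 0.3678, 0.195]
orientation: [0.164, -3.134, 0.002]
force: [0.2, -0.2, -3.8]
opening: 0.0563
gripper_force: 25.0
```

```bash
python3 - <<'E'
from h import *
go([542,366,53.5]); print(robot.read_state()["opening"])
m,im,o=look("wrist",["tray"])
print(fit(m,o["tray"]["pixels"],"tray",0,[535,291,-5]) if o["tray"] else None)
cv2.imwrite("pics/w2.png",im[...,::-1])
E
```

```text
pos [541.6 367.8 195. ] ydir 96.0 tilt 0.17 -> shift m [-0.0006 -0.0017  0.1415] turn z 0 q6 -1.16 t 6.53
0.056279671709572404
(array([533. , 290.4,  -5.6]), np.float64(0.937))
```

View pics/w2.png

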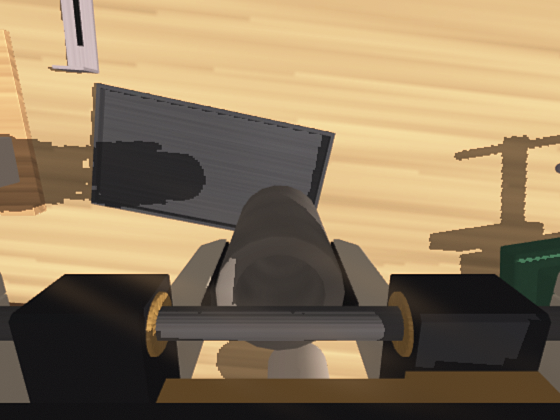

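The tray's far end is under the sleeve: tray corners at (95, 85), (333, 133) and (93, 203), with the sleeve held at (280, 260). I lower it there.

{"fn": "carry_out", "kwargs": {
  "rows": [
    [0,0,0.05,0,0,0],
    [0,0,0.1,0,0,0],
    [0,0,0.13,0,0,0],
    [0,0,0.14,0,0,0],
    [0,0,0.1432,0,0,0],
    [0,0,0.1434,0,0,0]
  ]
}}

```text
t: 7.38
tool_pos: [0.544, 0.3665, 0.0554]
orientation: [-0.16, 3.135, 0.002]
force: [-0.3, 0.3, -3.7]
opening: 0.0561
gripper_force: 25.0
```

{"fn": "carry_out", "kwargs": {
  "rows": [
    [0,0,0,0,0,0],
    [0,0,0,0,0,0],
    [0,0,0,0,0,0],
    [0,0,0,0,0,0],
    [0,0,-0.03,0,0,0],
    [0,0,-0.09,0,0,0],
    [0,0,-0.15,0,0,0],
    [0,0,-0.15,0,0,0]
  ],
  "jaw": 0
}}

```text
t: 8.38
tool_pos: [0.5461, 0.3681, 0.2115]
orientation: [-0.16, 3.127, 0.009]
force: [0.3, 0.8, 0.5]
opening: 0.0929
gripper_force: 0.0
```

```bash
python3 - <<'E'
from h import *
go([564.7,-73.8,215],6)
go([564.7,-73.8,215],96)
E
```

```text
pos [546.1 368.1 211.5] ydir 95.9 tilt 0.7 -> shift m [ 0.0266 -0.4415 -0.0059] turn z 89.9 q6 -1.16 t 8.38
pos [546.1 368.1 211.5] ydir 95.9 tilt 0.7 -> shift m [ 0.0266 -0.4415 -0.0059] turn z -0.1 q6 -1.16 t 8.38
```

{"fn": "carry_out", "kwargs": {
  "rows": [
    [0.003,-0.05,0,0,0,10],
    [0.006,-0.1,0,0,0,20],
    [0.01,-0.16,0,0,0,30],
    [0.013,-0.22,0,0,0,40],
    [0.017,-0.28,0,0,0,50],
    [0.02,-0.34,0,0,0,60],
    [0.024,-0.4,0,0,0,70],
    [0.026,-0.44,0,0,0,80],
    [0.0266,-0.4415,0,0,0,90],
    [0.0266,-0.4415,0,0,0,90],
    [0.0266,-0.4415,0,0,0,90]
  ]
}}

```text
t: 9.75
tool_pos: [0.5613, -0.0752, 0.203]
orientation: [-2.099, -2.336, 0.0]
force: [0.6, -0.1, 0.4]
opening: 0.0929
gripper_force: 0.0
```

```bash
python3 - <<'E'
from h import *
m,im,o=look("wrist","can enclosure module".split())
G0=dict(module=(556,-9,0),can=(565,-74,0),enclosure=(550,54,4))
for n in o:
    if o[n]: print(n,o[n]["conf"],fit(m,o[n]["pixels"],n,8,G0[n],n in("bay","enclosure")))
go([564.7,-73.8,61],6)
cv2.imwrite("pics/w3.png",im[...,::-1])
E
```

```text
can 0.84 (array([564.4, -73.9,   1.2]), np.float64(0.966))
enclosure 0.75 (array([547.9,  53.1,   4.6]), np.float64(0.975))
module 0.68 (array([555.9, -10.4,   3.4]), np.float64(0.948))
pos [561.5 -75.2 203.6] ydir 6.0 tilt 0.01 -> shift m [0.0011 0.0033 0.1426] turn z -0.0 q6 -0.33 t 10.05
```

View pics/w3.png

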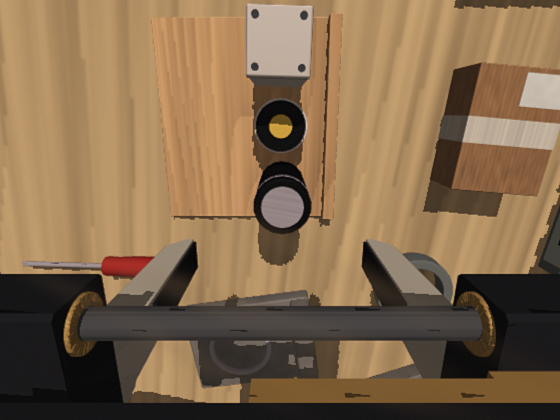

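The can is at (282, 207), the module at (281, 126) and the enclosure at (280, 40) in the wrist view, and the fingers straddle the can. I grasp the can.

{"fn": "carry_out", "kwargs": {
  "rows": [
    [0.0011,0.0033,0.03,0,0,0],
    [0.0011,0.0033,0.09,0,0,0],
    [0.0011,0.0033,0.13,0,0,0],
    [0.0011,0.0033,0.1426,0,0,0],
    [0.0011,0.0033,0.1426,0,0,0],
    [0.0011,0.0033,0.1426,0,0,0]
  ]
}}

```text
t: 10.8
tool_pos: [0.5665, -0.0746, 0.0634]
orientation: [2.103, 2.33, 0.003]
force: [-0.6, 0.0, 0.6]
opening: 0.093
gripper_force: 0.0
```

{"fn": "carry_out", "kwargs": {
  "rows": [
    [0,0,0,0,0,0],
    [0,0,0,0,0,0],
    [0,0,0,0,0,0],
    [0,0,0,0,0,0],
    [0,0,0,0,0,0],
    [0,0,0,0,0,0]
  ],
  "jaw": 255,
  "force": 25
}}

```text
t: 11.55
tool_pos: [0.5644, -0.0743, 0.0609]
orientation: [-2.105, -2.332, 0.0]
force: [-1.4, 0.4, 0.6]
opening: 0.05
gripper_force: 25.0
```

```bash
python3 - <<'E'
from h import *
go([528.2,216.5,57],-5.3)
E
```

```text
pos [564.4 -74.3  60.9] ydir 5.9 tilt 0.03 -> shift m [ 0.2929 -0.0063  0.0039] turn z 11.2 q6 -0.32 t 11.55
```

{"fn": "carry_out", "kwargs": {
  "rows": [
    [0,0,-0.03,0,0,0],
    [0,0,-0.08,0,0,0],
    [0,0,-0.13,0,0,0],
    [0.02,0,-0.14,0,0,1],
    [0.065,0.001,-0.14,0,0,2],
    [0.12,0.002,-0.14,0,0,4],
    [0.175,0.004,-0.14,0,0,6],
    [0.23,0.005,-0.14,0,0,8],
    [0.285,0.006,-0.14,0,0,10],
    [0.335,0.007,-0.14,0,0,11.2],
    [0.36,0.008,-0.14,0,0,11.2],
    [0.3665,0.0082,-0.14,0,0,11.2]
  ]
}}

```text
t: 13.05
tool_pos: [0.5346, 0.2927, 0.2001]
orientation: [-2.32, -2.118, 0.002]
force: [0.4, -1.0, -2.2]
opening: 0.0498
gripper_force: 25.0
```

{"fn": "carry_out", "kwargs": {
  "rows": [
    [0,0,0,0,0,0],
    [0,0,0.05,0,0,0],
    [0,0,0.1,0,0,0],
    [0,0,0.13,0,0,0],
    [0,0,0.14,0,0,0],
    [0,0,0.1434,0,0,0],
    [0,0,0.1434,0,0,0],
    [0,0,0.1434,0,0,0]
  ]
}}

```text
t: 14.05
tool_pos: [0.5365, 0.2916, 0.0593]
orientation: [2.322, 2.115, 0.004]
force: [-0.6, 0.4, -1.6]
opening: 0.0498
gripper_force: 25.0
```

{"fn": "carry_out", "kwargs": {
  "rows": [
    [0,0,0,0,0,0],
    [0,0,0,0,0,0],
    [0,0,0,0,0,0],
    [0,0,0,0,0,0],
    [0,0,-0.03,0,0,0],
    [0,0,-0.09,0,0,0],
    [0,0,-0.15,0,0,0],
    [0,0,-0.15,0,0,0]
  ],
  "jaw": 0
}}

```text
t: 15.05
tool_pos: [0.5387, 0.2927, 0.215]
orientation: [2.32, 2.113, 0.018]
force: [0.0, 0.7, -0.0]
opening: 0.0931
gripper_force: 0.0
```

```bash
python3 - <<'E'
from h import *
go([548.4,53.3,205],5)
E
```

```text
pos [538.7 292.7 215. ] ydir -5.3 tilt 0.68 -> shift m [-0.2375  0.0318  0.009 ] turn z -10.3 q6 0.51 t 15.05
```

{"fn": "carry_out", "kwargs": {
  "rows": [
    [-0.05,0.006,0.005,0,0,-5],
    [-0.11,0.014,0.009,0,0,-10],
    [-0.17,0.022,0.009,0,0,-10.3],
    [-0.22,0.03,0.009,0,0,-10.3],
    [-0.2375,0.0318,0.009,0,0,-10.3],
    [-0.2375,0.0318,0.009,0,0,-10.3],
    [-0.2375,0.0318,0.009,0,0,-10.3],
    [-0.2375,0.0318,0.009,0,0,-10.3]
  ]
}}

```text
t: 16.05
tool_pos: [0.5448, 0.0532, 0.1984]
orientation: [-2.121, -2.317, -0.0]
force: [0.7, -0.0, -0.4]
opening: 0.0928
gripper_force: 0.0
```

```bash
python3 - <<'E'
from h import *
m,im,o=look("wrist","enclosure module bay".split())
G0=dict(module=(556,-9,0),bay=(513,-14,6),enclosure=(549,54,5))
for n in o:
    if o[n]: print(n,o[n]["conf"],fit(m,o[n]["pixels"],n,0 if n=="bay" else 8,G0[n],n in("bay","enclosure")))
go([548.4,53.3,58],5.2)
cv2.imwrite("pics/w4.png",im[...,::-1])
E
```

```text
enclosure 0.82 (array([547.7,  53.5,   5.1]), np.float64(0.958))
module 0.7 (array([556.3, -13.3,   2.4]), np.float64(0.657))
bay 0.97 (array([511.6, -15.3,   6.3]), np.float64(0.935))
pos [544.9  52.5 198.5] ydir 5.0 tilt 0.0 -> shift m [0.0005 0.0036 0.1405] turn z -0.2 q6 -0.09 t 16.25
```

{"fn": "carry_out", "kwargs": {
  "rows": [
    [0.0005,0.0033,0.03,0,0,0],
    [0.0005,0.0033,0.09,0,0,0],
    [0.0005,0.0033,0.13,0,0,0],
    [0.0005,0.0033,0.1405,0,0,0],
    [0.0005,0.0033,0.1405,0,0,0],
    [0.0005,0.0033,0.1405,0,0,0],
    [0.0005,0.0033,0.1405,0,0,0]
  ]
}}

```text
t: 17.12
tool_pos: [0.5497, 0.0525, 0.0601]
orientation: [2.121, 2.314, 0.004]
force: [-0.4, 0.3, -0.1]
opening: 0.0935
gripper_force: 0.0
```

{"fn": "carry_out", "kwargs": {
  "rows": [
    [0,0,0,0,0,0],
    [0,0,0,0,0,0],
    [0,0,0,0,0,0],
    [0,0,0,0,0,0],
    [0,0,0,0,0,0],
    [0,0,0,0,0,0]
  ],
  "jaw": 255,
  "force": 25
}}

```text
t: 17.88
tool_pos: [0.548, 0.0525, 0.0579]
orientation: [-2.123, -2.315, 0.0]
force: [-1.1, -0.7, 0.4]
opening: 0.0497
gripper_force: 25.0
```

```bash
python3 - <<'E'
from h import *
go([528.2,216.5,54.5],-5.3)
E
```

```text
pos [548.   52.5  57.9] ydir 5.0 tilt 0.02 -> shift m [ 0.1651 -0.0055  0.0034] turn z 10.3 q6 -0.08 t 17.88
```

{"fn": "carry_out", "kwargs": {
  "rows": [
    [0,0,-0.03,0,0,0],
    [0,0,-0.08,0,0,0],
    [0.01,0,-0.09,0,0,1],
    [0.05,-0.001,-0.09,0,0,4],
    [0.1,-0.003,-0.09,0,0,7],
    [0.145,-0.005,-0.09,0,0,10],
    [0.165,-0.0055,-0.09,0,0,10.3],
    [0.1651,-0.0055,-0.09,0,0,10.3]
  ]
}}

```text
t: 18.88
tool_pos: [0.5271, 0.2181, 0.1464]
orientation: [-2.319, -2.118, 0.003]
force: [-0.1, -0.6, -2.7]
opening: 0.0498
gripper_force: 25.0
```

{"fn": "carry_out", "kwargs": {
  "rows": [
    [0,0,0,0,0,0],
    [0,0,0.04,0,0,0],
    [0,0,0.08,0,0,0],
    [0,0,0.09,0,0,0],
    [0,0,0.0932,0,0,0],
    [0,0,0.0932,0,0,0],
    [0,0,0.0932,0,0,0],
    [0,0,0.0932,0,0,0]
  ]
}}

```text
t: 19.88
tool_pos: [0.5291, 0.2168, 0.0559]
orientation: [2.322, 2.115, 0.002]
force: [-0.2, -0.3, -1.3]
opening: 0.0496
gripper_force: 25.0
```

{"fn": "carry_out", "kwargs": {
  "rows": [
    [0,0,0,0,0,0],
    [0,0,0,0,0,0],
    [0,0,0,0,0,0],
    [0,0,0,0,0,0],
    [0,0,-0.03,0,0,0],
    [0,0,-0.09,0,0,0],
    [0,0,-0.15,0,0,0],
    [0,0,-0.15,0,0,0]
  ],
  "jaw": 0
}}

```text
t: 20.88
tool_pos: [0.5319, 0.2177, 0.2119]
orientation: [2.319, 2.112, 0.016]
force: [0.4, -0.3, -0.3]
opening: 0.0929
gripper_force: 0.0
```

```bash
python3 - <<'E'
from h import *
m,im,o=look("top","can enclosure sleeve module".split())
G0=dict(can=(535,291,0),enclosure=(528,216,-5),sleeve=(542,366,0),module=(556,-10,0))
for n in o:
    if o[n]: print(n,o[n]["conf"],fit(m,o[n]["pixels"],n,4 if n!="module" else 8,G0[n],n=="enclosure"))
cv2.imwrite("pics/t2.png",cv2.resize(im[100:320,70:470,::-1],(800,440)))
go([556,-9.7,200],6)
E
```

```text
can 0.33 (array([535., 291.,   0.]), np.float64(0.0))
enclosure 0.77 (array([531.9, 218. ,  -8.9]), np.float64(0.902))
module 0.87 (array([556.6, -10.1,   2.9]), np.float64(0.892))
pos [527.4 216.2 202.7] ydir -5.3 tilt 0.2 -> shift m [-0.2222  0.0495  0.0029] turn z -11.3 q6 0.39 t 21.23
```

View pics/t2.png

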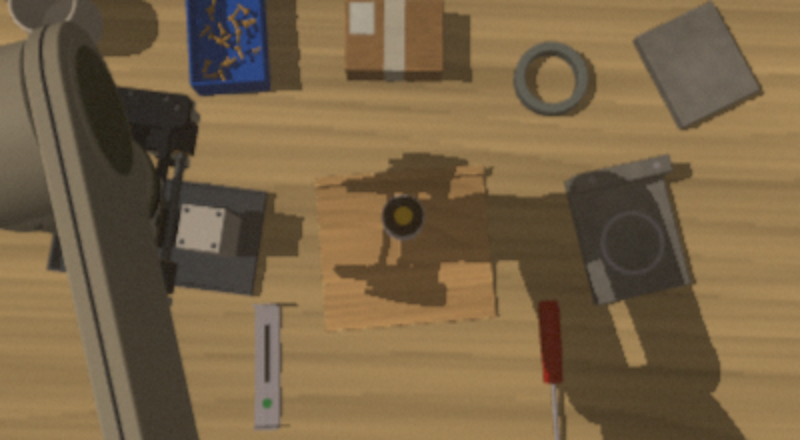

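The top view shows the enclosure standing in the tray (170, 213 full frame) and the module free on the board (271, 207). The arm hides the other two parts. I take the module across the board's y, so the fingers stay clear of the lip.

{"fn": "carry_out", "kwargs": {
  "rows": [
    [-0.05,0.011,0,0,0,10],
    [-0.1,0.022,0,0,0,20],
    [-0.15,0.033,0,0,0,30],
    [-0.2,0.044,0,0,0,40],
    [-0.222,0.0495,0,0,0,50],
    [-0.222,0.0495,0,0,0,60],
    [-0.222,0.0495,0,0,0,70],
    [-0.222,0.0495,0,0,0,78.7],
    [-0.222,0.0495,0,0,0,78.7],
    [-0.222,0.0495,0,0,0,78.7]
  ]
}}

```text
t: 22.48
tool_pos: [0.5567, -0.009, 0.2042]
orientation: [-3.137, -0.169, 0.002]
force: [-0.4, -0.1, -0.5]
opening: 0.093
gripper_force: 0.0
```

```bash
python3 - <<'E'
from h import *
m,im,o=look("wrist","module lamp".split())
G0=dict(module=(556,-9,0),lamp=(535,-291,14))
for n in o:
    if o[n]: print(n,o[n]["conf"],fit(m,o[n]["pixels"],n,0 if n=="lamp" else 8,G0[n],n=="lamp"))
go([556.2,-10,20],96)
E
```

```text
module 0.68 (array([557.6, -10.2,   2.9]), np.float64(0.93))
lamp 0.95 (array([ 534.5, -295.6,   14.9]), np.float64(0.953))
pos [557.   -9.1 204.6] ydir -83.9 tilt 0.02 -> shift m [-0.0008  0.0009  0.1846] turn z 0.1 q6 1.36 t 22.62
```

{"fn": "carry_out", "kwargs": {
  "rows": [
    [-0.0003,0.0009,0.03,0,0,0],
    [-0.0003,0.0009,0.09,0,0,0],
    [-0.0003,0.0009,0.15,0,0,0],
    [-0.0003,0.0009,0.175,0,0,0],
    [-0.0003,0.0009,0.1846,0,0,0],
    [-0.0003,0.0009,0.1846,0,0,0],
    [-0.0003,0.0009,0.1846,0,0,0]
  ]
}}

```text
t: 23.5
tool_pos: [0.5585, -0.0102, 0.0222]
orientation: [3.137, 0.164, 0.005]
force: [1.0, 1.0, 1.0]
opening: 0.0931
gripper_force: 0.0
```

{"fn": "carry_out", "kwargs": {
  "rows": [
    [0,0,0,0,0,0],
    [0,0,0,0,0,0],
    [0,0,0,0,0,0],
    [0,0,0,0,0,0],
    [0,0,0,0,0,0],
    [0,0,0,0,0,0]
  ],
  "jaw": 255,
  "force": 25
}}

```text
t: 24.25
tool_pos: [0.5568, -0.0101, 0.0202]
orientation: [3.137, 0.163, -0.0]
force: [0.1, -1.4, 0.9]
opening: 0.0515
gripper_force: 25.0
```

{"fn": "carry_out", "kwargs": {
  "rows": [
    [0,0,-0.04,0,0,0],
    [0,0,-0.1,0,0,0],
    [0,0,-0.15,0,0,0],
    [0,0.03,-0.18,0,0,0],
    [0,0.09,-0.18,0,0,0],
    [0,0.15,-0.18,0,0,0],
    [0,0.15,-0.18,0,0,0],
    [0,0.15,-0.18,0,0,0]
  ]
}}

```text
t: 25.25
tool_pos: [0.572, -0.1591, 0.1995]
orientation: [-3.136, -0.162, 0.002]
force: [-0.1, 0.5, -1.2]
opening: 0.0515
gripper_force: 25.0
```

```bash
python3 - <<'E'
from h import *
G["ringtop"]=np.c_[G["ring"][48:,:2],np.zeros(48)]
m,im,o=look("wrist","lamp".split())
if o["lamp"]: print(fit(m,o["lamp"]["pixels"],"lamp",0,(535,-291,14)))
m,_,o=look("top","lamp".split())
if o["lamp"]: print(fit(m,o["lamp"]["pixels"],"lamp",0,(535,-291,14)))
go([535.5,-292,200]);print(robot.read_state()["opening"],robot.read_state()["gripper_force"])
cv2.imwrite("pics/w5.png",im[...,::-1])
m=extr("wrist")
for y in(-291.5,-295.5):print(proj(m,np.array([[.535,y/1000,.026]])))
E
```

```text
(array([ 533.5, -291.5,   14.6]), np.float64(0.917))
(array([ 522.1, -292. ,   25.3]), np.float64(0.628))
pos [ 572.4 -157.9  200.1] ydir -83.9 tilt 0.02 -> shift m [-5.090e-02  1.295e-01  1.000e-04] turn z 0 q6 1.11 t 25.45
0.051545462270458316 24.999766051769257
[[394.6035969  230.66591529]]
[[398.08363892 231.01488556]]
```

View pics/w5.png

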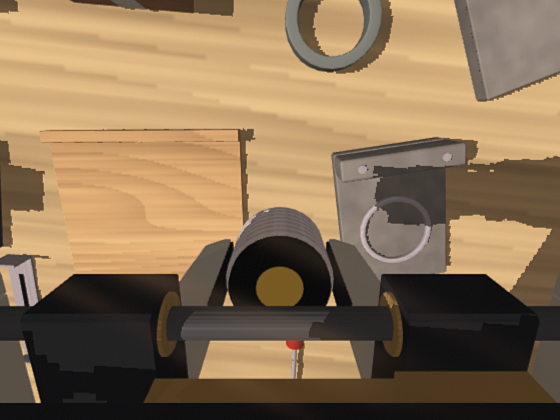

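The ring is at about (396, 230) in the wrist view and the module is held at (280, 262). The ring centre comes out near (536, -293), which agrees with the lamp fit.

{"fn": "carry_out", "kwargs": {
  "rows": [
    [-0.008,0.02,0,0,0,0],
    [-0.025,0.065,0,0,0,0],
    [-0.044,0.112,0,0,0,0],
    [-0.051,0.13,0,0,0,0],
    [-0.051,0.1303,0.05,0,0,0],
    [-0.051,0.1303,0.1,0,0,0],
    [-0.051,0.1303,0.13,0,0,0],
    [-0.051,0.1303,0.13,0,0,0],
    [-0.051,0.1303,0.13,0,0,0]
  ]
}}

```text
t: 26.58
tool_pos: [0.5362, -0.2946, 0.072]
orientation: [3.136, 0.164, 0.003]
force: [-0.3, -0.8, -0.7]
opening: 0.0518
gripper_force: 25.0
```

```bash
python3 - <<'E'
from h import *
go([535.5,-292.8,32.5])
im=robot.read_camera("wrist");cv2.imwrite("pics/w6.png",im[...,::-1])
E
```

```text
pos [ 536.2 -294.6   72. ] ydir -84.0 tilt 0.12 -> shift m [-0.0006 -0.0019  0.0395] turn z 0 q6 0.88 t 26.57
```

View pics/w6.png

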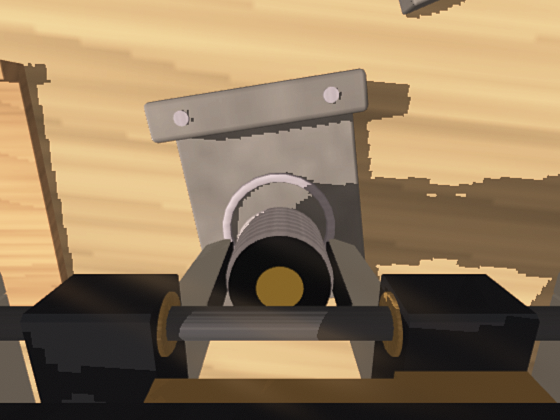

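The ring (columns 223–335) is centred on the held module at column 280. I lower it.

{"fn": "carry_out", "kwargs": {
  "rows": [
    [0,0,0.015,0,0,0],
    [0,0,0.028,0,0,0],
    [0,0,0.035,0,0,0],
    [0,0,0.0372,0,0,0],
    [0,0,0.0374,0,0,0],
    [0,0,0.0374,0,0,0],
    [0,0,0.0374,0,0,0]
  ]
}}

```text
t: 27.5
tool_pos: [0.5355, -0.2943, 0.0331]
orientation: [3.137, 0.163, 0.001]
force: [0.7, 0.2, -1.2]
opening: 0.0518
gripper_force: 25.0
```

{"fn": "carry_out", "kwargs": {
  "rows": [
    [0,0,0,0,0,0],
    [0,0,0,0,0,0],
    [0,0,0,0,0,0],
    [0,0,0,0,0,0],
    [0,0,0,0,0,0],
    [0,0,-0.03,0,0,0],
    [0,0,-0.09,0,0,0],
    [0,0,-0.15,0,0,0],
    [-0.04,-0.02,-0.2,0,0,0],
    [-0.06,-0.06,-0.2,0,0,0],
    [-0.06,-0.06,-0.2,0,0,0]
  ],
  "jaw": 0
}}

```text
t: 28.88
tool_pos: [0.4683, -0.2391, 0.2338]
orientation: [3.137, 0.165, 0.002]
force: [-0.1, 0.2, 0.5]
opening: 0.0931
gripper_force: 0.0
```

```bash
python3 - <<'E'
from h import *
m,im,o=look("wrist","module lamp".split())
if o["module"]: print(fit(m,o["module"]["pixels"],"module",20,(535,-293,0),False))
if o["lamp"]: print(fit(m,o["lamp"]["pixels"],"lamp",0,(535,-293,14)))
cv2.imwrite("pics/w7.png",im[...,::-1])
go([528.2,216.5,200],-5.3)
E
```

```text
(array([ 5.338e+02, -2.919e+02, -5.000e-01]), np.float64(0.918))
(array([ 533.8, -292.7,   14.8]), np.float64(0.981))
pos [ 469.6 -241.1  232.8] ydir -84.0 tilt 0.03 -> shift m [ 0.1058 -0.449   0.0326] turn z -78.7 q6 0.9 t 29.02
```

View pics/w7.png

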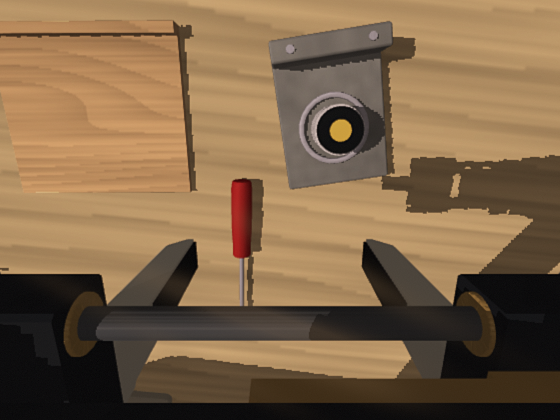

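The module stands inside the ring at (340, 130). Now I go back for the enclosure.

{"fn": "carry_out", "kwargs": {
  "rows": [
    [0.01,-0.045,0,0,0,-10],
    [0.024,-0.1,0,0,0,-20],
    [0.038,-0.16,0,0,0,-30],
    [0.052,-0.22,0,0,0,-40],
    [0.066,-0.28,0,0,0,-50],
    [0.08,-0.34,0,0,0,-60],
    [0.094,-0.4,0,0,0,-70],
    [0.1058,-0.449,0.0326,0,0,-78.7],
    [0.1058,-0.449,0.0326,0,0,-78.7],
    [0.1058,-0.449,0.0326,0,0,-78.7],
    [0.1058,-0.449,0.0326,0,0,-78.7]
  ]
}}

```text
t: 30.4
tool_pos: [0.5289, 0.2157, 0.2011]
orientation: [2.324, 2.112, 0.002]
force: [-0.2, -1.4, 0.3]
opening: 0.0928
gripper_force: 0.0
```

```bash
python3 - <<'E'
from h import *
m,im,o=look("wrist","enclosure can sleeve".split())
G0=dict(can=(535,291,0),enclosure=(528,216,-5),sleeve=(542,366,0))
for n in o:
    if o[n]: print(n,o[n]["conf"],fit(m,o[n]["pixels"],n,4,G0[n],n=="enclosure"))
go([528.2,216.5,54],-5.3)
cv2.imwrite("pics/w8.png",im[...,::-1])
E
```

```text
enclosure 0.74 (array([530.1, 217.7,  -4. ]), np.float64(0.975))
can 0.69 (array([537.6, 292. ,   3.2]), np.float64(0.975))
sleeve 0.95 (array([543.8, 368.5,   0.7]), np.float64(0.983))
pos [528.5 216.  201.2] ydir -5.4 tilt 0.09 -> shift m [ 0.0004 -0.0006  0.1472] turn z -0.1 q6 0.39 t 30.6
```

View pics/w8.png

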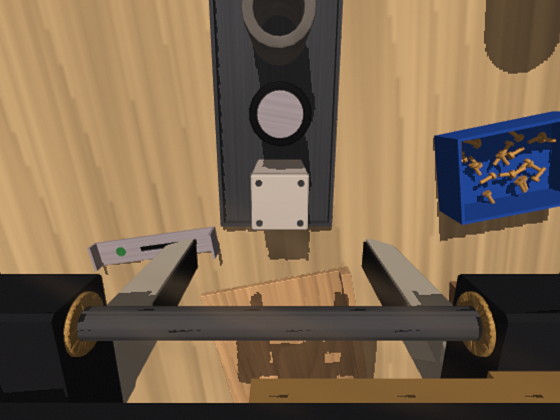

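All three stand upright in the tray: enclosure (280, 200), can (280, 113), sleeve (279, 10). I grip the enclosure.

{"fn": "carry_out", "kwargs": {
  "rows": [
    [0.0004,-0.0004,0.03,0,0,0],
    [0.0004,-0.0004,0.09,0,0,0],
    [0.0004,-0.0004,0.135,0,0,0],
    [0.0004,-0.0004,0.1472,0,0,0],
    [0.0004,-0.0004,0.1472,0,0,0],
    [0.0004,-0.0004,0.1472,0,0,0],
    [0.0004,-0.0004,0.1472,0,0,0]
  ]
}}

```text
t: 31.48
tool_pos: [0.5292, 0.2178, 0.0554]
orientation: [2.321, 2.114, 0.005]
force: [-0.0, 0.2, -0.5]
opening: 0.0927
gripper_force: 0.0
```

{"fn": "carry_out", "kwargs": {
  "rows": [
    [0,0,0,0,0,0],
    [0,0,0,0,0,0],
    [0,0,0,0,0,0],
    [0,0,0,0,0,0],
    [0,0,0,0,0,0],
    [0,0,0,0,0,0]
  ],
  "jaw": 255,
  "force": 25
}}

```text
t: 32.22
tool_pos: [0.5277, 0.2173, 0.053]
orientation: [2.322, 2.115, 0.0]
force: [0.4, -0.7, -0.4]
opening: 0.0497
gripper_force: 25.0
```

```bash
python3 - <<'E'
from h import *
go([548.1,52.5,58.2],6.1)
E
```

```text
pos [527.7 217.3  53. ] ydir -5.3 tilt 0.01 -> shift m [-0.1622  0.0357 -0.0052] turn z -11.4 q6 0.39 t 32.23
```

{"fn": "carry_out", "kwargs": {
  "rows": [
    [0,0,-0.03,0,0,0],
    [0,0,-0.08,0,0,0],
    [-0.01,0.002,-0.09,0,0,-1],
    [-0.05,0.011,-0.09,0,0,-4],
    [-0.1,0.022,-0.09,0,0,-8],
    [-0.145,0.032,-0.09,0,0,-11.4],
    [-0.1617,0.0357,-0.09,0,0,-11.4],
    [-0.1617,0.0357,-0.09,0,0,-11.4],
    [-0.1617,0.0357,-0.09,0,0,-11.4]
  ]
}}

```text
t: 33.35
tool_pos: [0.5476, 0.054, 0.1425]
orientation: [-2.1, -2.335, 0.0]
force: [0.7, 0.7, -1.8]
opening: 0.0501
gripper_force: 25.0
```

{"fn": "carry_out", "kwargs": {
  "rows": [
    [0,0,0,0,0,0],
    [0,0,0.03,0,0,0],
    [0,0,0.06,0,0,0],
    [0,0,0.08,0,0,0],
    [0,0,0.0852,0,0,0],
    [0,0,0.0854,0,0,0],
    [0,0,0.0854,0,0,0],
    [0,0,0.0854,0,0,0],
    [0,0,0.0854,0,0,0],
    [0,0,0.0854,0,0,0],
    [0,0,0.0854,0,0,0]
  ]
}}

```text
t: 34.72
tool_pos: [0.548, 0.0529, 0.0576]
orientation: [2.101, 2.336, -0.0]
force: [-0.6, -0.0, -2.2]
opening: 0.05
gripper_force: 25.0
```

```bash
python3 - <<'E'
from h import *
go([548.1,53,57.5],6.1)
E
```

```text
pos [548.   52.9  57.6] ydir 6.1 tilt 0.0 -> shift m [0.0001 0.0001 0.0001] turn z -0.0 q6 -0.1 t 34.73
```

Well placed. I release, then raise to the same hover as before for a like-for-like check.

{"fn": "carry_out", "kwargs": {
  "rows": [
    [0,0,0,0,0,0],
    [0,0,0,0,0,0],
    [0,0,0,0,0,0],
    [0,0,0,0,0,0],
    [0,0,0,0,0,0],
    [0,0,-0.03,0,0,0],
    [0,0,-0.09,0,0,0],
    [0,-0.0033,-0.141,0,0,1],
    [0,-0.0033,-0.141,0,0,1],
    [0,-0.0033,-0.141,0,0,1],
    [0,-0.0033,-0.141,0,0,1],
    [0,-0.0033,-0.141,0,0,1]
  ],
  "jaw": 0
}}

```text
t: 36.22
tool_pos: [0.5439, 0.0526, 0.1968]
orientation: [-2.12, -2.316, 0.003]
force: [-1.1, -0.3, -0.3]
opening: 0.093
gripper_force: 0.0
```

```bash
python3 - <<'E'
from h import *
m,im,o=look("wrist","enclosure bay".split())
G0=dict(bay=(513,-14,6),enclosure=(549,54,5))
for n in o:
    if o[n]: print(n,o[n]["conf"],fit(m,o[n]["pixels"],n,0 if n=="bay" else 8,G0[n]))
go([535.3,291.4,200],-5.3)
cv2.imwrite("pics/w9.png",im[...,::-1])
E
```

```text
enclosure 0.68 (array([548.8,  53.2,   6.4]), np.float64(0.97))
bay 0.76 (array([511.5, -14.5,   6.2]), np.float64(0.935))
pos [544.6  52.6 198.3] ydir 5.1 tilt 0.03 -> shift m [ 0.2387  0.0118 -0.0017] turn z 10.4 q6 -0.09 t 36.48
```

The enclosure is within about 1 mm of its spot and square to the board. Next, the can.

{"fn": "carry_out", "kwargs": {
  "rows": [
    [0.04,0.002,0,0,0,2],
    [0.1,0.005,0,0,0,5],
    [0.16,0.008,0,0,0,9],
    [0.21,0.011,0,0,0,10.4],
    [0.2387,0.0118,0,0,0,10.4],
    [0.2387,0.0118,0,0,0,10.4],
    [0.2387,0.0118,0.06,0,0,10.4],
    [0.2387,0.0118,0.12,0,0,10.4],
    [0.2387,0.0118,0.138,0,0,10.4],
    [0.2387,0.0118,0.1415,0,0,10.4],
    [0.2387,0.0118,0.1415,0,0,10.4],
    [0.2387,0.0118,0.1415,0,0,10.4]
  ]
}}

```text
t: 37.98
tool_pos: [0.5374, 0.2922, 0.06]
orientation: [2.321, 2.115, 0.007]
force: [-0.6, 0.7, 1.7]
opening: 0.0931
gripper_force: 0.0
```

{"fn": "carry_out", "kwargs": {
  "rows": [
    [0,0,0,0,0,0],
    [0,0,0,0,0,0],
    [0,0,0,0,0,0],
    [0,0,0,0,0,0],
    [0,0,0,0,0,0],
    [0,0,0,0,0,0]
  ],
  "jaw": 255,
  "force": 25
}}

```text
t: 38.72
tool_pos: [0.5356, 0.2914, 0.0571]
orientation: [2.322, 2.115, 0.0]
force: [1.3, 0.8, 0.5]
opening: 0.05
gripper_force: 25.0
```

```bash
python3 - <<'E'
from h import *
go([564.5,-74,61],6)
E
```

```text
pos [535.6 291.4  57.1] ydir -5.3 tilt 0.01 -> shift m [-0.3612  0.0628 -0.0039] turn z -11.3 q6 0.51 t 38.73
```

{"fn": "carry_out", "kwargs": {
  "rows": [
    [0,0,-0.03,0,0,0],
    [0,0,-0.08,0,0,0],
    [0,0,-0.13,0,0,0],
    [-0.02,0.003,-0.14,0,0,-1],
    [-0.065,0.011,-0.14,0,0,-3],
    [-0.12,0.021,-0.14,0,0,-5],
    [-0.175,0.03,-0.14,0,0,-7],
    [-0.23,0.04,-0.14,0,0,-9],
    [-0.285,0.05,-0.14,0,0,-11.3],
    [-0.335,0.058,-0.14,0,0,-11.3],
    [-0.3612,0.0628,-0.14,0,0,-11.3],
    [-0.3612,0.0628,-0.14,0,0,-11.3]
  ]
}}

```text
t: 40.22
tool_pos: [0.5639, -0.076, 0.1965]
orientation: [-2.106, -2.33, 0.001]
force: [-0.8, 0.9, -2.7]
opening: 0.0498
gripper_force: 25.0
```

{"fn": "carry_out", "kwargs": {
  "rows": [
    [0,0,0,0,0,0],
    [0,0,0.03,0,0,0],
    [0,0,0.08,0,0,0],
    [0,0,0.12,0,0,0],
    [0,0,0.134,0,0,0],
    [0,0,0.1356,0,0,0],
    [0,0,0.1356,0,0,0],
    [0,0,0.1356,0,0,0],
    [0,0,0.1356,0,0,0],
    [0,0,0.1356,0,0,0],
    [0,0,0.1356,0,0,0]
  ]
}}

```text
t: 41.6
tool_pos: [0.5644, -0.0741, 0.0616]
orientation: [-2.103, -2.334, -0.0]
force: [0.1, -0.2, -2.1]
opening: 0.0495
gripper_force: 25.0
```

{"fn": "carry_out", "kwargs": {
  "rows": [
    [0,0,0,0,0,0],
    [0,0,0,0,0,0],
    [0,0,0,0,0,0],
    [0,0,0,0,0,0],
    [0,0,0,0,0,0],
    [0,0,-0.03,0,0,0],
    [0,0,-0.09,0,0,0],
    [0,-0.003,-0.142,0,0,0],
    [0,-0.003,-0.142,0,0,0],
    [0,-0.003,-0.142,0,0,0],
    [0,-0.003,-0.142,0,0,0],
    [0,-0.003,-0.142,0,0,0]
  ],
  "jaw": 0
}}

```text
t: 43.1
tool_pos: [0.5605, -0.0741, 0.2017]
orientation: [-2.101, -2.332, 0.002]
force: [-0.3, -0.5, -0.6]
opening: 0.0931
gripper_force: 0.0
```

```bash
python3 - <<'E'
from h import *
m,im,o=look("wrist","can enclosure".split())
G0=dict(can=(565,-74,0),enclosure=(549,54,5))
for n in o:
    if o[n]: print(n,o[n]["conf"],fit(m,o[n]["pixels"],n,8,G0[n],n=="enclosure"))
go([542.3,366.5,210],96)
E
```

```text
can 0.61 (array([565.7, -73.2,   1.2]), np.float64(0.977))
enclosure 0.65 (array([548.5,  53.7,   6.5]), np.float64(0.974))
pos [561.3 -74.3 203.2] ydir 6.0 tilt 0.03 -> shift m [ 0.4404  0.0269 -0.0068] turn z 90.0 q6 -0.33 t 43.35
```

The can is within 1.5 mm of its spot. The sleeve is last.

{"fn": "carry_out", "kwargs": {
  "rows": [
    [0.04,0.003,0,0,0,-10],
    [0.09,0.006,0,0,0,-20],
    [0.15,0.009,0,0,0,-30],
    [0.21,0.013,0,0,0,-40],
    [0.27,0.017,0,0,0,-50],
    [0.33,0.021,0,0,0,-60],
    [0.39,0.024,0,0,0,-70],
    [0.43,0.0265,0,0,0,-80],
    [0.4404,0.0269,0,0,0,-90],
    [0.4404,0.0269,0,0,0,-90],
    [0.4404,0.0269,0,0,0,-90],
    [0.4404,0.0269,0,0,0,-90]
  ]
}}

```text
t: 44.85
tool_pos: [0.5427, 0.3656, 0.2036]
orientation: [-0.158, 3.138, -0.0]
force: [0.5, -1.2, 0.0]
opening: 0.0928
gripper_force: 0.0
```

```bash
python3 - <<'E'
from h import *
m,im,o=look("wrist",["sleeve"])
if o["sleeve"]: print(fit(m,o["sleeve"]["pixels"],"sleeve",4,(542,366,0),False))
go([542.3,366.5,54],96)
E
```

```text
(array([543.7, 368. ,   2.3]), np.float64(0.967))
pos [542.7 365.7 203.7] ydir 95.8 tilt 0.01 -> shift m [0.0003 0.0008 0.1497] turn z -0.2 q6 -1.16 t 44.95
```

{"fn": "carry_out", "kwargs": {
  "rows": [
    [-0.0006,0.0012,0.04,0,0,0],
    [-0.0006,0.0012,0.1,0,0,0],
    [-0.0006,0.0012,0.14,0,0,0],
    [-0.0006,0.0012,0.1497,0,0,0],
    [-0.0006,0.0012,0.1497,0,0,0],
    [-0.0006,0.0012,0.1497,0,0,0],
    [-0.0006,0.0012,0.1497,0,0,0]
  ]
}}

```text
t: 45.82
tool_pos: [0.5443, 0.3685, 0.0563]
orientation: [-0.163, 3.134, 0.003]
force: [-0.2, -0.4, -0.2]
opening: 0.0931
gripper_force: 0.0
```

{"fn": "carry_out", "kwargs": {
  "rows": [
    [0,0,0,0,0,0],
    [0,0,0,0,0,0],
    [0,0,0,0,0,0],
    [0,0,0,0,0,0],
    [0,0,0,0,0,0],
    [0,0,0,0,0,0]
  ],
  "jaw": 255,
  "force": 25
}}

```text
t: 46.58
tool_pos: [0.5429, 0.3675, 0.0537]
orientation: [0.163, -3.137, 0.0]
force: [0.1, -1.6, 0.5]
opening: 0.0568
gripper_force: 25.0
```

```bash
python3 - <<'E'
from h import *
go([492.6,-15.9,58],96)
E
```

```text
pos [542.9 367.5  53.7] ydir 96.0 tilt 0.02 -> shift m [ 0.0898 -0.3761 -0.0041] turn z -0.0 q6 -1.16 t 46.58
```

{"fn": "carry_out", "kwargs": {
  "rows": [
    [0,0,-0.03,0,0,0],
    [0,0,-0.08,0,0,0],
    [0,0,-0.13,0,0,0],
    [0.005,-0.02,-0.15,0,0,0],
    [0.016,-0.065,-0.15,0,0,0],
    [0.029,-0.12,-0.15,0,0,0],
    [0.042,-0.175,-0.15,0,0,0],
    [0.055,-0.23,-0.15,0,0,0],
    [0.068,-0.285,-0.15,0,0,0],
    [0.08,-0.335,-0.15,0,0,0],
    [0.088,-0.368,-0.15,0,0,0],
    [0.0898,-0.3761,-0.15,0,0,0]
  ]
}}

```text
t: 48.08
tool_pos: [0.4919, -0.0174, 0.2031]
orientation: [0.159, -3.136, -0.0]
force: [0.5, 0.1, -3.4]
opening: 0.0568
gripper_force: 25.0
```

{"fn": "carry_out", "kwargs": {
  "rows": [
    [0,0,0,0,0,0],
    [0,0,0,0,0,0],
    [0,0,0.04,0,0,0],
    [0,0,0.09,0,0,0],
    [0,0,0.13,0,0,0],
    [0,0,0.144,0,0,0],
    [0,0,0.1455,0,0,0],
    [0,0,0.1455,0,0,0],
    [0,0,0.1455,0,0,0],
    [0,0,0.1455,0,0,0],
    [0,0,0.1455,0,0,0],
    [0,0,0.1455,0,0,0]
  ]
}}

```text
t: 49.58
tool_pos: [0.4927, -0.0157, 0.0584]
orientation: [-0.163, 3.137, -0.0]
force: [-0.2, -0.4, -3.7]
opening: 0.0563
gripper_force: 25.0
```

{"fn": "carry_out", "kwargs": {
  "rows": [
    [0,0,0,0,0,0],
    [0,0,0,0,0,0],
    [0,0,0,0,0,0],
    [0,0,0,0,0,0],
    [0,0,0,0,0,0],
    [0,0,-0.03,0,0,0],
    [0,0,-0.09,0,0,0],
    [0.005,0.003,-0.15,0,0,0],
    [0.0155,0.0075,-0.21,0,0,0],
    [0.0155,0.0075,-0.272,0,0,0],
    [0.0155,0.0075,-0.272,0,0,0],
    [0.0155,0.0075,-0.272,0,0,0]
  ],
  "jaw": 0
}}

```text
t: 51.08
tool_pos: [0.4764, -0.0098, 0.3299]
orientation: [-0.163, 3.137, -0.0]
force: [-0.3, -0.4, -1.0]
opening: 0.0929
gripper_force: 0.0
```

```bash
python3 - <<'E'
from h import *
m,im,o=look("wrist","can enclosure sleeve bay".split())
G0=dict(can=(565,-74,0),enclosure=(549,54,5),sleeve=(493,-16,0),bay=(513,-14,6))
for n in o:
    if o[n]: print(n,o[n]["conf"],fit(m,o[n]["pixels"],n,8 if n!="bay" else 0,G0[n],n in("bay","enclosure")))
cv2.imwrite("pics/w10.png",im[...,::-1])
go([492.6,-15.9,58],96)
E
```

```text
can 0.86 (array([564.6, -72.6,  -2.4]), np.float64(0.947))
enclosure 0.76 (array([549.3,  53.7,   8.3]), np.float64(0.93))
sleeve 0.81 (array([493. , -14.5,   2.3]), np.float64(0.914))
bay 0.77 (array([511.4, -14.8,   6.1]), np.float64(0.915))
pos [475.8  -9.7 328.6] ydir 96.0 tilt 0.17 -> shift m [-0.0168 -0.008   0.2706] turn z -0.0 q6 -1.8 t 51.33
```

View pics/w10.png

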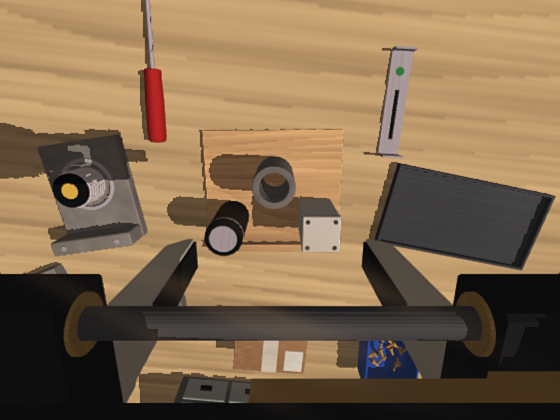

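The view matches the first one to a pixel or two: sleeve (273, 183), can (224, 236), enclosure (320, 232), with the bystanders unmoved and the module in the ring. I hand it in.

```bash
python3 -c "
from plant import robot
print(robot.close_job())"
```

```text
the job is handed in; nothing more can be done
None
```

Job handed in at about 51 s: the LED module stands inside the lamp-foot ring, the can, enclosure and sleeve are back on the board within about 1.5 mm of their spots, with the enclosure square to the board to within about 2°, and nothing tipped or otherwise moved.

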